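# Eject the backup drive from the desk dock and hold it up

## Robot

A 7-joint arm with a two-finger parallel gripper is mounted at the origin on the work surface. World frame = base frame: x ahead of the robot, y to its left, z up, the work surface at z = 0. Lengths are in m, angles in rad, forces in N, time in s.
With the tool pointing down it reaches from about 0.425 to 0.925 m from the base axis. Payload 6.8 kg.
Tool frame: the origin (TCP) lies midway between the tips of the shut fingers; the grasp point (between the pads) lies 19 mm behind it; z points along the fingers, y is the direction in which the jaws open and shut (so a half turn about z gives the same grasp; the last joint's range is limited). The gripper opens to 88 mm and grips with 3 to 60 N. Pads are 20 mm wide; open, the fingers measure 115 mm over their backs; the gripper's body (75 mm by 178 mm) begins 61 mm behind the grasp point.
Start: joints at [-1.247, 0.477, 0.022, 1.555, -0.011, 1.109, -0.083], TCP at [0.282, 0.613, 0.223] pointing down, gripper open.
Joint ranges: [-2.96, 2.96], [-0.34, 2.1], [-1.41, 1.46], [0.24, 2.44], [-1.37, 4.51], [0.17, 1.92], [-2.96, 2.96]. Speed limits (rad/s): [2.39, 2.39, 3.14, 3.14, 3.14, 3.14, 3.14].

## Interface

Orientations are given as a unit quaternion [w, x, y, z].
In Python, from station import ctrl gives the robot as it stands.
- The arm moves only by the tool move_arm, never from a script. Its argument "motion" is text: rows parted by semicolons, each of 4 numbers parted by spaces: the shift along the tool's x, y, z in cm, then the turn about the tool's z in rad. A call has 1 to 8 rows; each row shifts and turns the commanded pose from where the row before left it, along the tool's axes as they then stand; what a row does not reach is not made up. A row lasts 1/8 s, in which the tool goes at most 62.5 mm and 10.7 degrees, less where a joint would pass 70% of its speed; a pose out of reach is approached as far as the arm can. A call with a gripper value outside its range is refused whole. "fingers" is the opening, from 0 (shut) to 1 (fully open), set as the call begins (left out, the last holds). The fingers move at their own pace and stop on an object; "force" is the grip in N (left out, the last holds). Time passes only in rows, so rows that do not move let the fingers close. It gives the time, the measured TCP pose, the force and the opening at its end, in the units of the state.
- ctrl.read_state(): the state, without advancing time (a new reading comes with each control period).
- ctrl.get_image(name): name is "side" or "top"; returns (picture, depth): 420x560x3 uint8, blue, green, red; 420x560 float32, m along the optical axis (not along the pixel's ray), 0 where there is no reading.
- ctrl.camera_model(name): a dict with "fx", "fy", "cx", "cy" (pixels), "distortion" ([k1, k2, p1, p2, k3] as OpenCV has them; the pictures are not rectified), "world_to_cam" (4x4, takes a point from world to camera coordinates). Camera axes: x right, y down, z forward; pixel columns grow to the right and rows downward; lengths in m; the calibration is good to about 2 mm. A picture is of the moment at which its call begins. camera_model takes no time and is no camera call.
- ctrl.hand_in(): hands the job in, once; it reports no verdict.
Trained networks look in the newest picture that a camera, given by its name, has taken for a name from the list of things; names that differ only in an ending like _2 or _b are one class to them, and where a whole thing is asked for, a point or a joint stands for the part that bears it (a point fixed in the world has none). Each returns a list of dicts, best first, with "conf" (0 to 1); they miss things now and then, are a little off and sometimes report something else, mostly with a low value. They report only what shows in the picture. A call takes as long as a camera call. They do not tell look-alikes from the thing itself.
- ctrl.search_frame(thing, camera): "rect" ([left, top, right, bottom] in pixels, round what is visible of it).
- ctrl.masks_of(thing, camera): "pixels" (420x560 bool, what is visible of it) and "rect" ([left, top, right, bottom] in pixels, round what is visible of it).
- ctrl.spot_point(thing, camera): "at" ([column, row] in pixels: a listed point, or the origin of a listed thing).
The state is a dict: "time": time; "q": joint angles; "dq": joint speeds; "effort": joint torques, N m; "eef_pos": TCP position; "tcp_rot": TCP orientation; "wrist_force": force on the tool from outside, world axes, zero at the start; "wrist_torque": the same for the moment, N m; "finger_gap": opening from 0.0 (shut) to 1.0 (fully open).
Only numpy, scipy, OpenCV 4.12 (cv2) and the standard library are available. Lean on these libraries where they do the work, as an engineer would, in place of code of your own. Each camera call takes 0.05 s, during which the arm holds its last target.

## Task

The backup is finished: press down the eject key in front of the silver drive with the red label until it has pushed the drive up out of its connector, and let the key come back up. Then take the drive by its sides, draw it straight up out of the dock and keep it upright and still in the air, its lower edge at least 5 cm above the top of the dock, ready for me to take: finish while holding it, without putting it down or letting go. Leave the black drive plugged in and everything else on the desk where it is, and do not tip the drive or shove the dock.

Things in the scene. Friction and masses are not known exactly. Their poses are not given: they have to be found in the camera images.
- dock: dark grey two-bay dock for 2.5-inch drives, 136 (x) x 140 (y) x 58 mm high, fixed; origin at the centre of its underside, z up, x from the blue eject keys towards the bays. Each bay is a slot 72 (x) x 12 (y) mm, 38 mm deep, centred at x = +20 mm, y = +33 mm (left) or -33 mm (right). Each bay's key stands at x = -47 mm, same y. Sprung contacts grip a drive's lower end (drag 2 to 5 N)
- eject_left (a joint): travel of the left bay's eject key, in m: 0 up, grows as it is pressed straight down, hard stop at 0.010. It pushes the drive in the left bay up by 0.9 mm per mm (8.5 mm in all); the stroke takes about 4 to 7 N all the way, so push on to the stop. The key springs back when let go, the drive stays up, held lightly by the contacts
- eject_right (a joint): the same for the right bay
- key_left_top (a point): centre of the top face of the left bay's blue eject key; top face 24 mm (x) x 26 mm (y), 12 mm above the dock's top when up, 2 mm above it when fully pressed; axes as the dock's
- key_right_top (a point): the same for the right bay's key
- drive_silver_center (a point): centre of the silver drive with a red label: a flat slab 70 mm (its x) x 9.5 mm (its y) x 100 mm high (its z, up), about 90 g, standing upright in one of the two bays (left or right, it varies), in line with the dock. Plugged in, this centre is 70 mm above the desk and the drive stands 62 mm out of the dock
- drive_black_center (a point): centre of the black drive, the same size, plugged into the other bay; it stays
- drive_case: closed dark blue-grey hard-plastic drive case, 120 x 85 x 24 mm, orange catch; origin at the centre of its underside. Bystander
- screwdriver: small yellow-handled screwdriver lying beside the dock, 150 mm long along its x axis. Bystander
- mug: white mug, 80 mm across, 92 mm high; origin at the centre of its underside. Bystander
- mouse: grey computer mouse, about 80 x 62 x 34 mm; origin on its underside. Bystander
- speaker: purple ball-shaped speaker, 92 mm across, 80 mm high, flat foot; origin at the centre of its underside. Bystander
- notebooks: stack of three notebooks, 210 x 150 x 54 mm; origin at the centre of the underside. Bystander
Things that resemble listed ones, but are neither listed nor needed, are in the scene too. Of the things that look like the dock, the largest one is meant.

How it is judged:
On the way, in this order (a step that is already met when the one before it is completed fails the run):
1. the eject key of the silver drive's own bay is pressed down and has pushed the drive up at least 5 mm out of its connector, before the drive is gripped (z of drive_silver_center in the frame of dock between 0.075 and 0.085 m and contact force between drive_silver and the fingers below 0.5 N and ((y of drive_silver_center in the frame of dock above 0 m and value of joint eject_left above 0.006 m) or (y of drive_silver_center in the frame of dock below 0 m and value of joint eject_right above 0.006 m))), for 0.1 s.
2. the silver drive is held in the fingers, upright, its lower edge clear of the dock's top (z of drive_silver_center in the frame of dock above 0.115 m and contact force between drive_silver and the fingers above 1 N and angle between drive_silver_center's own z axis and vertical below 0.2 rad), for 0.2 s.
At the end, for the whole second after the job is handed in: The silver drive is held in the fingers, upright within about 7 degrees, still (under 2 cm/s), its lower edge at least 50 mm above the dock's top, touching nothing else; both eject keys are back up (within 2 mm) and the black drive is still plugged in (within 3 mm in height, moved less than 5 mm) (z of drive_silver_center in the frame of dock above 0.158 m and angle between drive_silver_center's own z axis and vertical below 0.12 rad and linear speed of drive_silver below 0.02 m/s and angular speed of drive_silver below 0.2 rad/s and contact force between drive_silver and the fingers above 1 N and contact force between drive_silver and dock below 0.05 N and contact force between drive_silver and drive_black below 0.05 N and contact force between drive_silver and drive_case below 0.05 N and contact force between drive_silver and screwdriver below 0.05 N and contact force between drive_silver and mug below 0.05 N and contact force between drive_silver and mouse below 0.05 N and contact force between drive_silver and speaker below 0.05 N and contact force between drive_silver and notebooks below 0.05 N and z of drive_black_center in the frame of dock below 0.073 m and distance of drive_black_center from where it was at the start of the episode below 0.005 m and value of joint each of eject_left, eject_right below 0.002 m); the arm keeps its last pose, push and grip.
It fails at once if the silver drive is tipped more than about 17 degrees (angle between drive_silver_center's own z axis and vertical above 0.3 rad).
It fails at once if the black drive is shifted or ejected (more than 5 mm) (distance of drive_black_center from where it was at the start of the episode above 0.005 m).
It fails at once if the dock is pushed with more than 40 N (contact force between dock and the fingers above 40 N or contact force between dock and the arm above 40 N).
It fails at once if another thing on the desk (drive case, screwdriver, mug, mouse, speaker, notebooks) is pushed away by more than 20 mm (distance of any of drive_case, screwdriver, mug, mouse, speaker, notebooks from where it was at the start of the episode above 0.02 m).
It also fails if it takes over 48 s, if anything falls off the work surface, if the arm or the gripper's body presses on something with over 40 N, if the wrist force passes 120 N, or if a joint passes its speed limit or range.

## Working session

There is one attempt and no reset: what is moved stays moved. The work goes in short steps, Python scripts to look and compute and a tool call to move; the robot and the scene stay as the last step left them, time stands still between calls to the robot, and variables do not carry over. Pictures are saved under pics/ and viewed, and the job is handed in when it is done.

Besides the shell and the picture viewer there is one more tool, called after ">>>" as a command line: name --argument value ..., lists and objects as JSON in quotes. move_arm: Moves the arm, as the interface text tells. Its arguments: {"type":"object","properties":{"motion":{"type":"string"},"fingers":{"type":"number"},"force":{"type":"number"}},"required":["motion"]}

```bash
mkdir -p pics; python3 - <<'E'
from station import ctrl
import cv2,numpy as np
s=ctrl.read_state();print(s)
for n in ["side","top"]:
    im,d=ctrl.get_image(n);cv2.imwrite(f"pics/{n}0.png",im);np.save(f"pics/{n}0.npy",d)
    m=ctrl.camera_model(n);print(n,m)
    for t in ["dock","drive_silver_center","drive_black_center","key_left_top","key_right_top"]:
        print(t,[(np.round(r["at"],1).tolist(),round(r["conf"],2)) for r in ctrl.spot_point(t,n)])
E
```

```text
{'time': 0.0, 'q': array([-1.24710585,  0.47774429,  0.02234812,  1.55641013, -0.01152511,
        1.10930516, -0.08308443]), 'dq': array([ 0.00139456, -0.00038601,  0.00016188,  0.00016132, -0.00052231,
       -0.00133648,  0.0004188 ]), 'effort': array([-2.31264676e-04, -5.82853889e+01,  1.53446596e+00, -2.72607619e+01,
       -5.43239771e-02,  1.71156437e-02,  1.63408749e-04]), 'eef_pos': array([0.28225164, 0.61251122, 0.22173675]), 'tcp_rot': array([-1.32946825e-04,  2.14212633e-01,  9.76786667e-01, -8.59259942e-04]), 'wrist_force': array([0.68882566, 0.90124502, 0.08049401]), 'wrist_torque': array([-0.00804113,  0.03634344, -0.04525939]), 'finger_gap': 0.9947438081844137}
side {'fx': 466.3877655600321, 'fy': 466.3877655600321, 'cx': 270.49054526180595, 'cy': 214.85441241450906, 'distortion': array([-0.03734179,  0.        ,  0.        ,  0.        ,  0.        ]), 'world_to_cam': array([[ 0.99548957, -0.09455296, -0.00776247, -0.55555452],
       [-0.05931402, -0.5564417 , -0.82876684,  0.09081648],
       [ 0.074043  ,  0.82548917, -0.55954023,  1.48550548],
       [ 0.        
[... 499 characters left out ...]
': array([-0.18310309,  0.        ,  0.        ,  0.        ,  0.        ]), 'world_to_cam': array([[ 0.02185032, -0.9997596 , -0.00181941, -0.0098575 ],
       [-0.98487291, -0.02121199, -0.17197501,  0.54909693],
       [ 0.17189507,  0.00554959, -0.98509963,  1.36991536],
       [ 0.        ,  0.        ,  0.        ,  1.        ]])}
dock [([291.5, 167.2], 0.81), ([287.8, 239.4], 0.7), ([232.8, 172.4], 0.65)]
drive_silver_center [([299.6, 219.3], 0.68)]
drive_black_center [([277.4, 226.3], 0.52)]
key_left_top [([223.0, 178.2], 0.56), ([286.0, 254.7], 0.5), ([291.5, 173.7], 0.45), ([287.6, 235.2], 0.23)]
key_right_top [([306.4, 174.1], 0.53), ([236.9, 182.2], 0.48), ([305.8, 240.6], 0.43)]
```

View pics/side0.png

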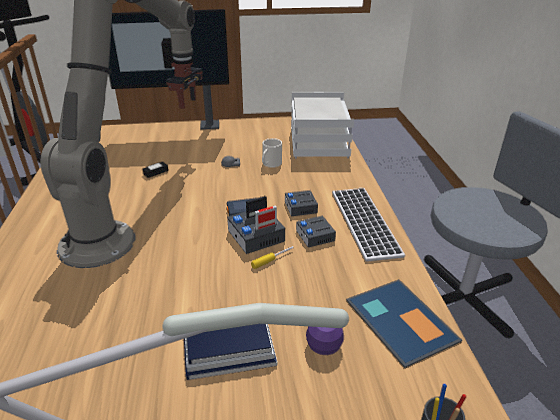

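View pics/top0.png

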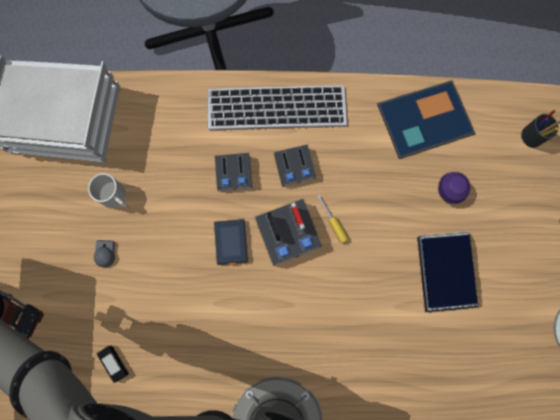

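```bash
python3 - <<'E'
import cv2
a=cv2.imread("pics/side0.png")[170:290,200:350];b=cv2.imread("pics/top0.png")[140:280,200:340]
cv2.imwrite("pics/s0c.png",cv2.resize(a,(750,600),interpolation=cv2.INTER_CUBIC));cv2.imwrite("pics/t0c.png",cv2.resize(b,(600,600),interpolation=cv2.INTER_CUBIC))
E
```

```text
(no output)
```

View pics/s0c.png

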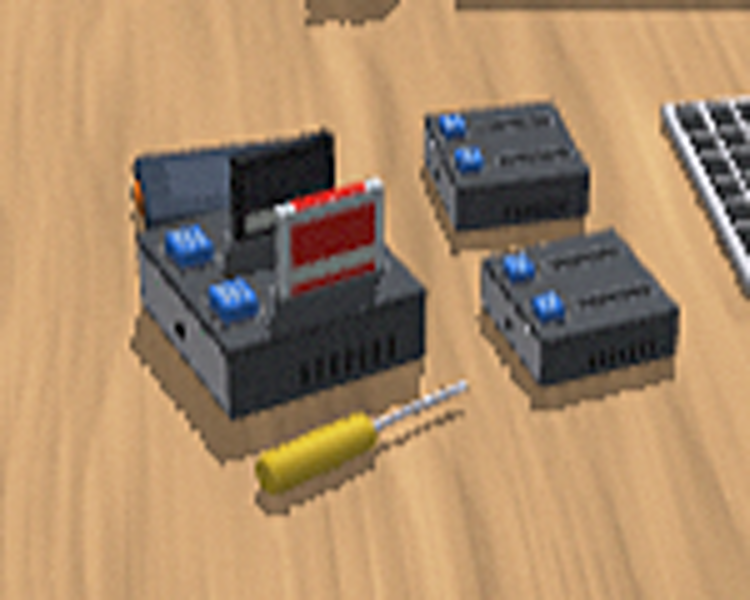

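View pics/t0c.png

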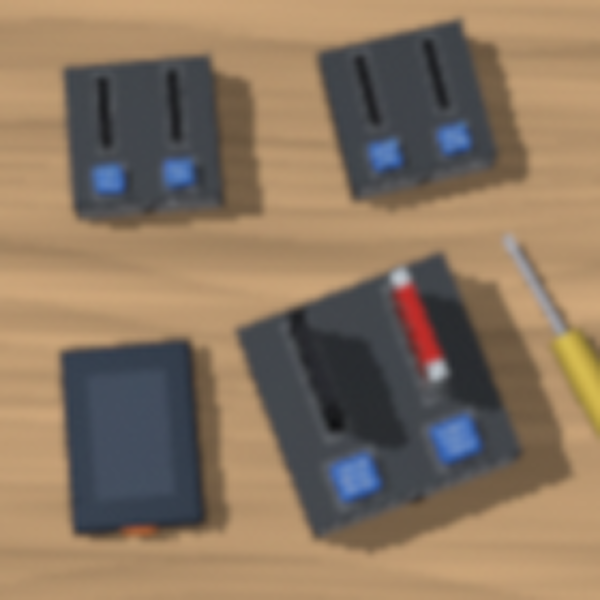

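The side view shows the drives standing in the nearest, largest dock (side ~(255,225), top ~(288,232)). The other two candidates, at top (233,172) and (295,165), are smaller and empty, so they are look-alikes. The enlarged crop confirms the silver drive with the red label in the large dock's right bay (top ~(298,216)), with its key at top ~(306,242).

Next I measure the dock pose from colour and depth.

```bash
cat > h.py <<'E'
import cv2,numpy as np
from station import ctrl
def cloud(n,d):
    m=ctrl.camera_model(n);K=np.array([[m["fx"],0,m["cx"]],[0,m["fy"],m["cy"]],[0,0,1]])
    v,u=np.mgrid[:420,:560];p=np.stack([u.ravel(),v.ravel()],1).astype(np.float64)
    x=cv2.undistortPoints(p[:,None],K,m["distortion"])[:,0]
    c=np.c_[x,np.ones(len(x))]*d.reshape(-1,1)
    T=np.linalg.inv(m["world_to_cam"]);w=c@T[:3,:3].T+T[:3,3]
    return w.reshape(420,560,3)
E
python3 - <<'E'
from h import *
for n,roi in [("top",(198,270,250,325)),("side",(190,252,222,290))]:
    im=cv2.imread(f"pics/{n}0.png");d=np.load(f"pics/{n}0.npy");W=cloud(n,d)
    r0,r1,c0,c1=roi;M=np.zeros((420,560),bool);M[r0:r1,c0:c1]=1;M&=d>0
    b,g,r=[im[...,i].astype(int) for i in range(3)]
    blue=M&(b>r+60)&(b>120)&(W[...,2]>.058)&(W[...,2]<.085)
    k,lab,st,ce=cv2.connectedComponentsWithStats(blue.astype(np.uint8))
    for i in range(1,k):
        if st[i,4]>6:
            q=W[lab==i];print(n,"blue",st[i,4],ce[i].round(1),q.mean(0).round(4),np.median(q,0).round(4),q.min(0).round(3),q.max(0).round(3))
    hi=M&(W[...,2]>.110)&(W[...,2]<.13)
    k,lab,st,ce=cv2.connectedComponentsWithStats(hi.astype(np.uint8))
    for i in range(1,k):
        if st[i,4]>6:
            q=W[lab==i];a=cv2.minAreaRect((q[:,:2]*1000).astype(np.float32));print(n,"hi",st[i,4],ce[i].round(1),q.mean(0).round(4),a,im[lab==i].mean(0).round())
    top=M&(W[...,2]>.052)&(W[...,2]<.064)
    q=W[top];print(n,"top",top.sum(),np.median(q[:,2]),cv2.minAreaRect((q[:,:2]*1000).astype(np.float32)))
E
```

```text
top blue 89 [305.7 242. ] [ 0.4801 -0.0672  0.0694] [ 0.4804 -0.0679  0.0699] [ 0.467 -0.081  0.058] [ 0.495 -0.052  0.077]
top blue 88 [282.2 250.9] [ 0.4554 -0.006   0.0689] [ 0.455  -0.0055  0.0693] [ 0.442 -0.021  0.059] [0.469 0.008 0.077]
top hi 113 [296.8 215.8] [ 0.5407 -0.0411  0.1195] ((541.5992431640625, -40.95068359375), (70.96066284179688, 9.955089569091797), 22.15290069580078) [ 81.  81. 164.]
top hi 110 [272.7 225.2] [0.5151 0.0197 0.1197] ((515.9451293945312, 19.810073852539062), (70.79347229003906, 10.085009574890137), 22.308382034301758) [46. 43. 42.]
top top 2017 0.05812348001715817 ((511.27667236328125, -19.111419677734375), (134.7642059326172, 137.90240478515625), 22.459327697753906)
side blue 42 [237.1 217.6] [ 0.4521 -0.0074  0.0718] [ 0.4519 -0.0089  0.072 ] [ 0.439 -0.025  0.059] [0.464 0.026 0.077]
side blue 43 [246.  228.3] [ 0.477  -0.0675  0.071 ] [ 0.4772 -0.0685  0.071 ] [ 0.465 -0.081  0.061] [ 0.489 -0.037  0.077]
side hi 104 [256.2 199.8] [0.5155 0.0181 0.118 ] ((515.5673828125, 19.46269989013672), (70.29448699951172, 14.688937187194824), 19.878759384155273) [44. 44. 45.]
side hi 109 [265.1 210.1] [ 0.5385 -0.0441  0.1182] ((539.7581176757812, -41.88612365722656), (71.15204620361328, 14.235391616821289), 22.233352661132812) [100. 101. 152.]
side top 697 0.059587040941553315 ((557.3427124023438, 6.7054443359375), (262.2216796875, 157.5102996826172), 28.049591064453125)
```

The measurements agree with each other. The drive tops are 71×10 mm at z≈0.120, the keys are at z≈0.070, and the yaw is about 0.390 rad. That puts the dock origin at (0.510,-0.018), the right key at (0.479,-0.067) and the silver drive at (0.541,-0.041).

I'll move above the right key with the fingers shut.

>>> move_arm --motion "-3.3 -3.83 0 0;-3.3 -3.83 0 0;-3.3 -3.83 0 0;-3.3 -3.83 0 0;-3.3 -3.83 0 0;-3.3 -3.83 0 0;-3.3 -3.83 0 0" --fingers 0 --force 20

```text
time: 1.48
eef_pos: [0.3805, 0.2714, 0.223]
tcp_rot: [0.0, 0.214, 0.977, 0.0]
wrist_force: [0.4, 0.6, 0.7]
finger_gap: 0.24
```

>>> move_arm --motion "-3.3 -3.83 0 0;-3.3 -3.83 0 0;-3.3 -3.83 0 0;-3.3 -3.83 0 0;-3.3 -3.83 0 0;-3.3 -3.83 0 0;-3.3 -3.83 0 0;0 0 0 0"

```text
time: 2.48
eef_pos: [0.4782, -0.0712, 0.2231]
tcp_rot: [0.001, 0.218, 0.976, -0.001]
wrist_force: [-0.1, 0.5, -0.9]
finger_gap: 0.002
```

>>> move_arm --motion "0 0 0 0.17;0 0 0 0.17;0 0 0 0.17;0 0 0 0.17;0 0 0 0.17;0 0 0 0.17;0 0 0 0.17"

```text
time: 3.35
eef_pos: [0.4775, -0.0659, 0.2227]
tcp_rot: [-0.0, 0.726, 0.687, 0.0]
wrist_force: [-0.0, -0.8, 0.1]
finger_gap: 0.005
```

>>> move_arm --motion "0 0 0 0.17;0 0 0 0.17;0 0 0 0.17;0 0 0 0.17;0 0 0 0.17;0 0 0 0.17;0 0 0 0.10;0 0 0 0"

```text
time: 4.35
eef_pos: [0.4776, -0.066, 0.2226]
tcp_rot: [-0.0, 0.98, 0.2, -0.0]
wrist_force: [-0.0, -0.1, -0.3]
finger_gap: 0.001
```

```bash
cat >> h.py <<'E'
from scipy.spatial.transform import Rotation as Ro
YAW=np.deg2rad(22.3);O=np.array([.510,-.0183])
def D(x,y): 
    c,s=np.cos(YAW),np.sin(YAW); return O+[c*x-s*y,s*x+c*y]
def go(x,y,z):
    s=ctrl.read_state();w=s["tcp_rot"];R=Ro.from_quat([w[1],w[2],w[3],w[0]]).as_matrix()
    t=np.r_[D(x,y),z]
    print("t",s["time"],"pos",s["eef_pos"].round(4),"gap",s["finger_gap"],"F",s["wrist_force"].round(2));print("R",R.round(3).tolist())
    ya=np.degrees(np.arctan2(R[1,0],R[0,0]));print("tool x yaw",ya,"target",np.degrees(YAW),"shift tool cm",(R.T@(t-s["eef_pos"])*100).round(2), "q",s["q"].round(2))
E
python3 -c "
from h import *
go(-.048,-.033,.075)"
```

```text
t 4.35 pos [ 0.4776 -0.066   0.2226] gap 0.000655362435440069 F [-0.01 -0.14 -0.3 ]
R [[0.92, 0.392, -0.0], [0.392, -0.92, 0.001], [0.0, -0.001, -1.0]]
tool x yaw 23.048677859009345 target 22.3 shift tool cm [1.000e-02 1.200e-01 1.476e+01] q [-0.67  0.18  0.78  2.04 -0.16  0.97 -0.98]
```

>>> move_arm --motion "0 0.1 4 0.013;0 0 4 0;0 0 3.5 0;0 0 2 0;0 0 0.5 0;0 0 0 0"

```text
time: 5.1
eef_pos: [0.4783, -0.068, 0.0829]
tcp_rot: [-0.0, 0.981, 0.193, 0.0]
wrist_force: [-1.1, -1.3, 0.6]
finger_gap: 0.006
```

```bash
python3 - <<'E'
from h import *
go(-.048,-.033,.060)
for n,(r0,c0) in [("side",(170,200)),("top",(170,220))]:
    im,d=ctrl.get_image(n);cv2.imwrite(f"pics/{n}1.png",cv2.resize(im[r0:r0+110,c0:c0+140],None,fx=5,fy=5,interpolation=cv2.INTER_CUBIC))
E
```

```text
t 5.1 pos [ 0.4783 -0.068   0.0829] gap 0.0062461375578465456 F [-1.06 -1.27  0.64]
R [[0.926, 0.378, 0.0], [0.378, -0.926, 0.0], [0.0, -0.0, -1.0]]
tool x yaw 22.22941561486561 target 22.3 shift tool cm [ 0.02 -0.09  2.29] q [-0.51  0.43  0.65  2.16 -0.41  0.67 -0.76]
```

View pics/side1.png

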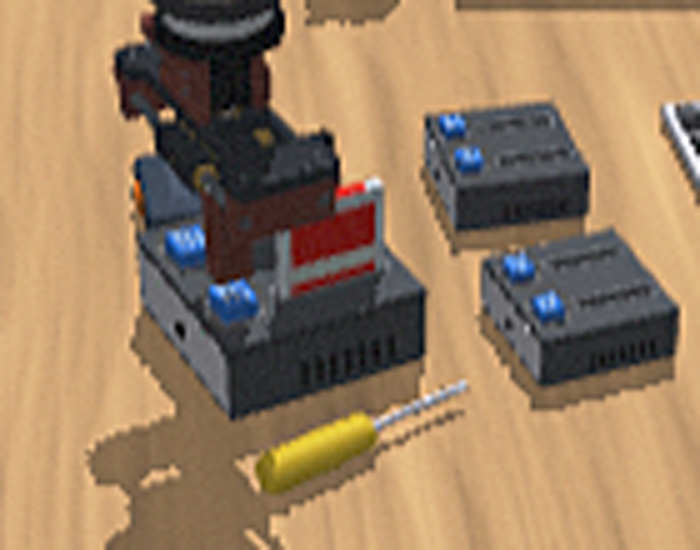

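The fingertips are right above the silver bay's key (crop ~(235,285)). Now I'll press, watching the force.

>>> move_arm --motion "0 0 1 0;0 0 0.4 0;0 0 0.2 0;0 0 0 0"

```text
time: 5.7
eef_pos: [0.4782, -0.0679, 0.0667]
tcp_rot: [-0.0, 0.981, 0.192, 0.0]
wrist_force: [-0.7, 1.1, 2.5]
finger_gap: 0.008
```

>>> move_arm --motion "0 0 0.2 0;0 0 0.2 0;0 0 0.1 0;0 0 0 0"

```text
time: 6.2
eef_pos: [0.4782, -0.0679, 0.0618]
tcp_rot: [-0.0, 0.981, 0.192, 0.0]
wrist_force: [-0.5, 1.0, 5.2]
finger_gap: 0.006
```

>>> move_arm --motion "0 0 0.1 0;0 0 0.1 0;0 0 0 0;0 0 0 0"

```text
time: 6.7
eef_pos: [0.4782, -0.0679, 0.0601]
tcp_rot: [-0.0, 0.981, 0.192, 0.0]
wrist_force: [-1.3, 1.5, 10.4]
finger_gap: 0.004
```

```bash
python3 - <<'E'
from h import *
im,d=ctrl.get_image("side");W=cloud("side",d)
cv2.imwrite("pics/side2.png",cv2.resize(im[170:280,200:340],None,fx=5,fy=5,interpolation=cv2.INTER_CUBIC))
q=W[195:235,250:285].reshape(-1,3);q=q[(q[:,2]>.06)];p=(q[:,:2]-O)@np.array([[np.cos(YAW),-np.sin(YAW)],[np.sin(YAW),np.cos(YAW)]])
k=(abs(p[:,1]+.033)<.01)&(p[:,0]>.0);print(np.sort(q[k,2])[-10:])
print(ctrl.read_state()["wrist_force"])
E
```

```text
[0.13159462 0.13169422 0.13172316 0.13195908 0.13231096 0.13242375
 0.13297346 0.13328618 0.13436156 0.13506425]
[-2.93164426  1.65546635 10.12195387]
```

View pics/side2.png

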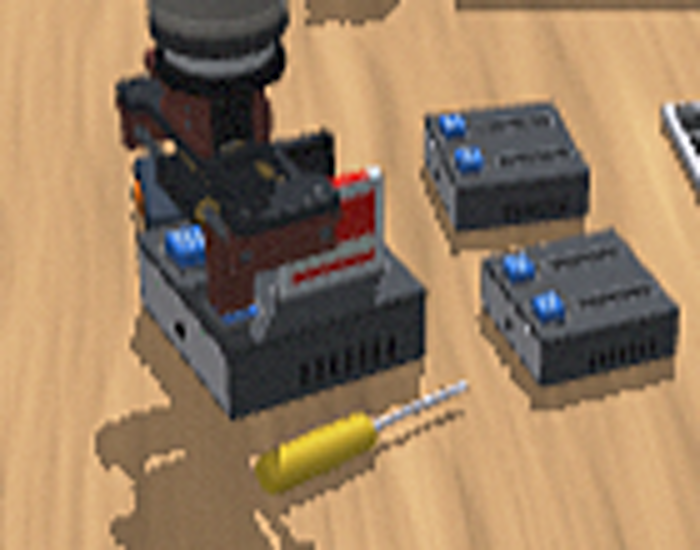

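The key is on its stop: z is 0.060 and the force has risen to 10 N. The drive has risen too, with its lower red stripe now higher in the crop at ~(335,265). Now I'll let the key up and move over the drive.

>>> move_arm --motion "0 0 -1 0;0 0 -2 0;0 0 -4 0;0 0 -4 0;0 0 -2 0;0 0 0 0"

```text
time: 7.5
eef_pos: [0.4789, -0.0684, 0.1909]
tcp_rot: [-0.0, 0.981, 0.192, 0.002]
wrist_force: [0.3, -0.4, 0.0]
finger_gap: 0.007
```

```bash
python3 - <<'E'
from h import *
for n,(r0,r1,c0,c1) in [("top",(198,270,250,325)),("side",(190,252,222,290))]:
    im,d=ctrl.get_image(n);W=cloud(n,d);cv2.imwrite(f"pics/{n}3.png",cv2.resize(im[170:280,210:350],None,fx=5,fy=5,interpolation=cv2.INTER_CUBIC))
    q=W[r0:r1,c0:c1].reshape(-1,3);p=(q[:,:2]-O)@np.array([[np.cos(YAW),-np.sin(YAW)],[np.sin(YAW),np.cos(YAW)]])
    for nm,y in [("silver",-.033),("black",.033)]:
        k=(abs(p[:,1]-y)<.012)&(p[:,0]>-.02)&(p[:,0]<.06)&(q[:,2]>.11)&(q[:,2]<.14)
        if k.sum()>5: print(n,nm,k.sum(),p[k].mean(0).round(4),p[k].min(0).round(4),p[k].max(0).round(4),"z",np.percentile(q[k,2],[10,50,90]).round(4))
go(.020,-.033,.165)
E
```

```text
top black 61 [0.0343 0.033 ] [0.0145 0.0284] [0.0543 0.0379] z [0.1166 0.12   0.1235]
side silver 159 [ 0.0176 -0.0351] [-0.017  -0.0432] [ 0.0535 -0.0226] z [0.1124 0.1249 0.131 ]
side black 105 [0.0182 0.031 ] [-0.0168  0.0234] [0.0534 0.044 ] z [0.1121 0.1189 0.1232]
t 7.6 pos [ 0.4776 -0.0681  0.1891] gap 0.0060463307116805885 F [-0.46 -0.51  0.11]
R [[0.926, 0.377, -0.001], [0.377, -0.926, 0.0], [-0.001, -0.0, -1.0]]
tool x yaw 22.171582677916675 target 22.3 shift tool cm [ 6.89 -0.09  2.4 ] q [-0.66  0.25  0.79  2.08 -0.22  0.9  -0.93]
```

View pics/side3.png

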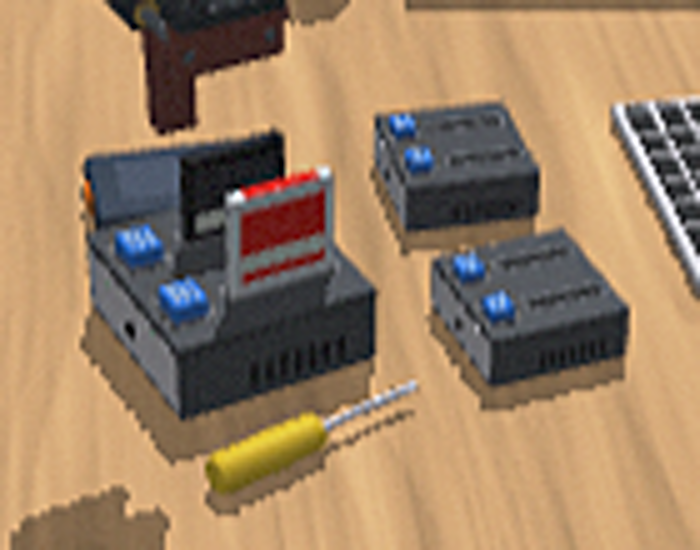

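The side crop shows the silver drive about 8 mm higher, the blue key back up at ~(183,297), and the black drive unchanged. Next: half-open the fingers, centre over the drive and descend.

>>> move_arm --motion "2.5 -0.1 0 0;3 0 0 0;1.4 0 0 0;0 0 0 0;0 0 0 0;0 0 0 0" --fingers 0.5 --force 20

```text
time: 8.35
eef_pos: [0.5407, -0.0418, 0.1896]
tcp_rot: [-0.0, 0.981, 0.192, -0.0]
wrist_force: [0.5, 0.2, 0.9]
finger_gap: 0.497
```

```bash
python3 - <<'E'
from h import *
go(.020,-.033,.078)
im,d=ctrl.get_image("side");cv2.imwrite("pics/side4.png",cv2.resize(im[150:270,210:350],None,fx=5,fy=5,interpolation=cv2.INTER_CUBIC))
E
```

```text
t 8.35 pos [ 0.5407 -0.0418  0.1896] gap 0.4966770422429758 F [0.53 0.18 0.94]
R [[0.927, 0.376, -0.0], [0.376, -0.927, 0.0], [-0.0, -0.0, -1.0]]
tool x yaw 22.099238735644185 target 22.3 shift tool cm [ 0.05 -0.04 11.16] q [-0.63  0.36  0.75  1.95 -0.3   0.95 -0.92]
```

View pics/side4.png

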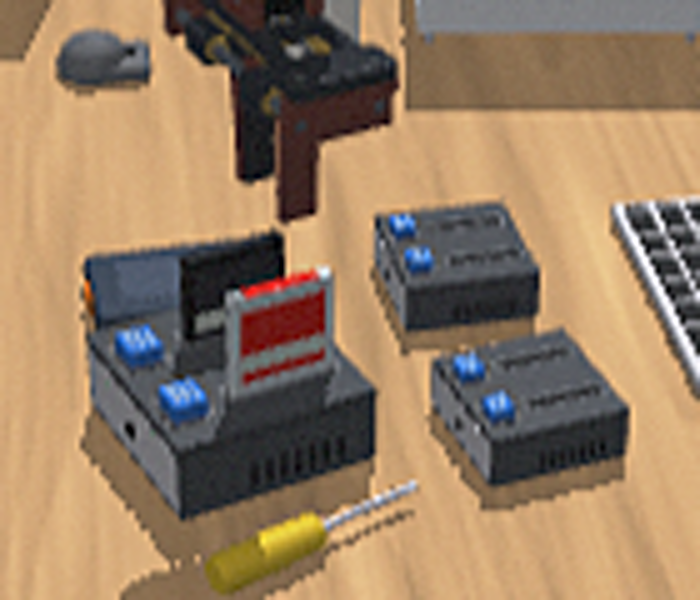

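The fingers straddle the silver drive from above, aligned to under 1 mm. Descending.

>>> move_arm --motion "0.05 -0.05 2.5 -0.003;0 0 2.5 0;0 0 2.5 0;0 0 2 0;0 0 1.2 0;0 0 0.4 0;0 0 0 0"

```text
time: 9.28
eef_pos: [0.5421, -0.0407, 0.079]
tcp_rot: [0.0, 0.981, 0.194, 0.0]
wrist_force: [0.6, -0.3, -0.1]
finger_gap: 0.501
```

```bash
python3 - <<'E'
from h import *
go(.020,-.033,.078)
im,d=ctrl.get_image("side");cv2.imwrite("pics/side5.png",cv2.resize(im[150:270,210:350],None,fx=5,fy=5,interpolation=cv2.INTER_CUBIC))
E
```

```text
t 9.275 pos [ 0.5421 -0.0407  0.079 ] gap 0.5011408110906618 F [ 0.57 -0.31 -0.05]
R [[0.925, 0.38, 0.0], [0.38, -0.925, 0.0], [0.0, 0.0, -1.0]]
tool x yaw 22.32356446232129 target 22.3 shift tool cm [-0.12  0.01  0.1 ] q [-0.52  0.52  0.63  2.02 -0.46  0.73 -0.79]
```

View pics/side5.png

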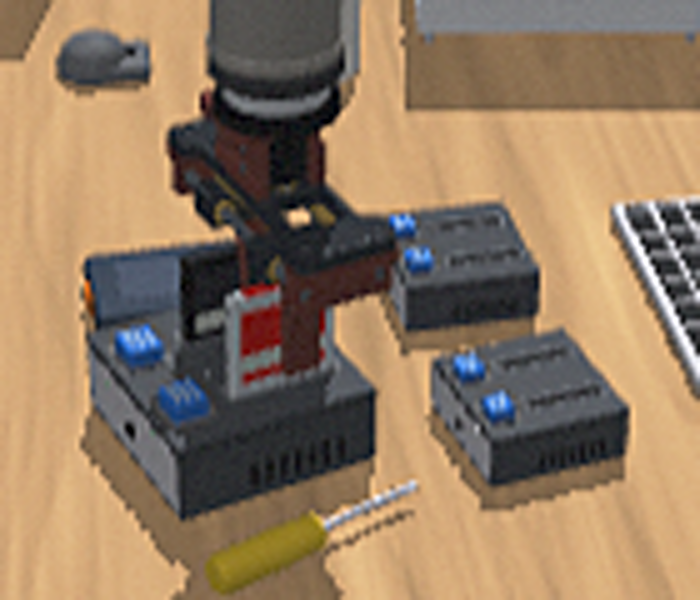

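The near finger is in front of the red label at ~(303,330), and the other finger is between the two drives. Closing.

>>> move_arm --motion "0 0 0 0;0 0 0 0;0 0 0 0;0 0 0 0;0 0 0 0;0 0 0 0" --fingers 0 --force 25

```text
time: 10.07
eef_pos: [0.5422, -0.0411, 0.0788]
tcp_rot: [0.0, 0.981, 0.193, 0.0]
wrist_force: [1.5, -2.6, -0.1]
finger_gap: 0.108
```

>>> move_arm --motion "0 0 -0.3 0;0 0 -0.4 0;0 0 -0.6 0;0 0 -0.6 0;0 0 0 0"

```text
time: 10.7
eef_pos: [0.5424, -0.0407, 0.0985]
tcp_rot: [0.0, 0.981, 0.194, 0.001]
wrist_force: [0.5, -3.5, 1.3]
finger_gap: 0.111
```

The gap is 9.5 mm, which matches the drive's thickness, and side forces are small. Lifting on.

>>> move_arm --motion "0 0 -0.8 0;0 0 -1 0;0 0 -1.2 0;0 0 -1.2 0;0 0 -1.2 0;0 0 -1.2 0;0 0 -1 0;0 0 -0.6 0"

```text
time: 11.7
eef_pos: [0.542, -0.0406, 0.1804]
tcp_rot: [-0.0, 0.981, 0.194, 0.0]
wrist_force: [-0.2, -0.7, 0.3]
finger_gap: 0.109
```

>>> move_arm --motion "0 0 -0.6 0;0 0 -0.4 0;0 0 0 0;0 0 0 0;0 0 0 0;0 0 0 0;0 0 0 0;0 0 0 0"

```text
time: 12.7
eef_pos: [0.5419, -0.0406, 0.1896]
tcp_rot: [0.0, 0.981, 0.194, -0.0]
wrist_force: [-0.1, 0.4, -0.6]
finger_gap: 0.101
```

```bash
python3 - <<'E'
from h import *
go(.020,-.033,.178)
im,d=ctrl.get_image("side");W=cloud("side",d);cv2.imwrite("pics/side6.png",cv2.resize(im[130:270,210:350],None,fx=4,fy=4,interpolation=cv2.INTER_CUBIC))
b,g,r=[im[...,i].astype(int) for i in range(3)]
red=(r>120)&(g<60)&(b<60);red[:150]=0;red[260:]=0;red[:,:230]=0;red[:,300:]=0
print("red z",red.sum(),W[red][:,2].min(),W[red][:,2].max())
c0=np.array([[np.cos(YAW),-np.sin(YAW)],[np.sin(YAW),np.cos(YAW)]])
q=W[190:252,222:300].reshape(-1,3);p=(q[:,:2]-O)@c0
k=(abs(p[:,1]-.033)<.012)&(p[:,0]>-.02)&(p[:,0]<.06)&(q[:,2]>.1)&(q[:,2]<.14);print("black",k.sum(),p[k].mean(0),np.percentile(q[k,2],[50,90,100]))
q=W[170:252,222:300].reshape(-1,3);p=(q[:,:2]-O)@c0
k=(abs(p[:,1]+.033)<.011)&(p[:,0]>-.03)&(p[:,0]<.07)&(q[:,2]>.09)
print("silver lowest z",np.percentile(q[k,2],[0,2,10]), "y-z slope",np.polyfit(q[k,2],p[k,1],1))
E
```

```text
t 12.7 pos [ 0.5419 -0.0406  0.1896] gap 0.10132961972266509 F [-0.14  0.39 -0.59]
R [[0.925, 0.38, -0.0], [0.38, -0.925, -0.0], [-0.0, 0.0, -1.0]]
tool x yaw 22.33394575564116 target 22.3 shift tool cm [-0.1   0.03  1.16] q [-0.64  0.37  0.75  1.94 -0.3   0.95 -0.92]
red z 11 0.20061566500888905 0.2426025232926715
black 68 [-0.00403946  0.03037271] [0.11441769 0.12192132 0.12674876]
silver lowest z [0.14032334 0.1432142  0.1511237 ] y-z slope [-0.01164742 -0.03273032]
```

View pics/side6.png

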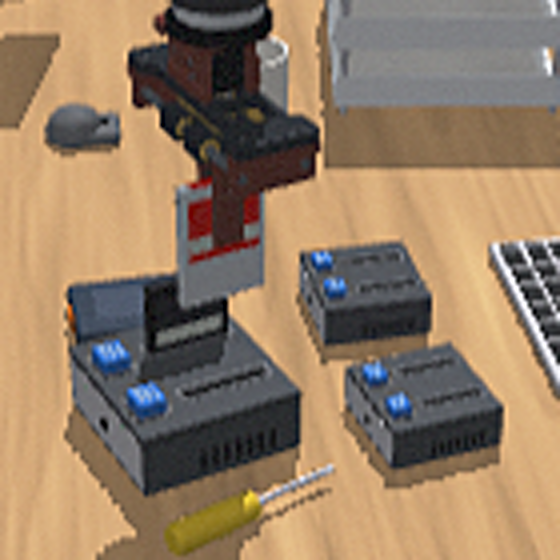

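The drive hangs upright in the grip, clear of the dock (crop ~(222,245)). Its lower edge is at z≈0.14, about 8 cm above the dock top, and its tilt is about 0.01 rad. Both keys are up and the black drive is still plugged in. Handing in.

```bash
python3 -c "
from station import ctrl
print(ctrl.hand_in())"
```

```text
the job is handed in; nothing more can be done
None
```

I pressed the right bay's eject key to its stop, and the silver drive came up about 8 mm. I let the key spring back, gripped the drive by its two flat faces and drew it straight up. I handed in while still holding it.

My last checks, at 12.7 s of the 48 s allowed:
- **Grip:** the finger opening was about 9 mm, against a drive thickness of 9.5 mm.
- **Height:** the drive's lower edge was at about z = 0.14 m, roughly 8 cm above the dock's top.
- **Tilt:** about 0.01 rad across the thin side.
- **Keys:** both looked back up in the last picture, though I did not measure them.
- **Black drive:** its top was at about 0.12 m, as at the start. Its sideways position was partly hidden by the held drive, so that reading was not usable. In the picture it stood unmoved.
- **Other things on the desk:** those in the last crop (screwdriver, mouse and the part-hidden drive case and mug) showed no movement. The notebooks and speaker were outside it, but the arm went nowhere near them.

No check failed. `hand_in()` gives no verdict.

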